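# Stopper the rinse flask and prime the line

### The arm

A 7-joint arm with a two-finger parallel gripper is mounted at the origin on the work surface. World frame = base frame: x ahead of the robot, y to its left, z up, the work surface at z = 0. Lengths are in m, angles in rad, forces in N, time in s.
With the tool pointing down it reaches from about 0.425 to 0.875 m from the base axis. Payload 8.4 kg.
Tool frame: the origin (TCP) lies midway between the tips of the shut fingers; the grasp point (between the pads) lies arm.grasp_offset behind it (arm.grasp_offset is the distance from the TCP to the grasp point, in m); z points along the fingers, y is the line along which they close (so a half turn about z gives the same grasp; the last joint's range is limited). The gripper opens to 85 mm and grips with 20 to 120 N. Pads are 22 mm wide; open, the fingers measure 114 mm over their backs; the gripper's body (76 mm by 85 mm) begins 54 mm behind the grasp point. The pads swing forward as they close: fully open they stand 13 mm farther back than shut.
Start: joints at [-1.394, 0.333, 0.04, 1.465, -0.013, 1.343, -0.059], TCP at [0.177, 0.625, 0.231] pointing down, gripper open.
Joint ranges: [-2.58, 2.58], [-0.38, 2.09], [-1.3, 1.39], [0.25, 2.4], [-1.5, 4.64], [0.08, 2.09], [-2.65, 2.65]. Speed limits (rad/s): [2.22, 2.22, 2.79, 2.79, 3.14, 3.14, 3.14].

### API

Orientations are given as a unit quaternion [x, y, z, w].
In Python, from bench import arm, fingers, eyes, status gives the robot as it stands. Calls block until the motion is done:
- arm.move_to(position, orientation): joint-space move of the TCP to a pose.
- arm.line_to(position, speed=0.15, ori=None): straight line of the TCP; ori=None keeps the orientation; speed is the mean speed in m/s.
- arm.move_j(angles): joint-space move.
- fingers.grip(opening, grip_force=None): finger opening in m; grip_force is the grip in N (None keeps the last); returns when the fingers have stopped.
- arm.wait(seconds).
- arm.inverse_kinematics(position, orientation): joint angles nearest the present ones, or None.
- eyes.grab_frame(name): name is "scene" or "top" or "wrist"; returns the picture (420x560x3 uint8, red, green, blue); there is no depth.
- eyes.camera_model(name): a dict with "fx", "fy", "cx", "cy" (pixels), "pose" (4x4, takes a point from camera to world coordinates). Camera axes: x right, y down, z forward; pixel columns grow to the right and rows downward; lengths in m; the calibration is good to about 2 mm. A picture is of the moment at which its call begins: read the wrist's pose just before it. camera_model takes no time and is no camera call; for the wrist camera it gives the pose at the moment of the call.
A pose or a line that the arm cannot do raises arm.PlanningError and nothing moves.
- arm.close_job(): hands the job in; it is judged then, once.
Readings, each from a call of its own:
- status.read_clock(): time.
- status.read_joints(): joint angles.
- status.read_dq(): joint speeds.
- status.read_tau(): joint torques, N m.
- status.read_tcp_pos(): TCP position.
- status.read_ee_rot(): TCP orientation.
- status.read_contact_force(): force on the tool from outside, world axes, zero at the start.
- status.read_wrist_torque(): the same for the moment, N m.
- status.read_opening(): finger opening in m.
- status.read_grip_force(): force on a finger pad.
Only numpy, scipy, OpenCV 4.12 (cv2) and the standard library are available. Lean on these libraries where they do the work, as an engineer would, in place of code of your own. Each camera call takes 0.05 s, during which the arm holds its last target. There are 200 camera calls.

### The job

Close the amber rinse flask with the blue stopper: lower the stopper into the neck while you still hold it, seat it fully down with its flange on the rim, and let go. Then prime the line: pull the red slide knob of the pump all the way out and push it fully home again. Leave the orange stopper and the other things on the bench where they are.

Things in the scene. Friction and masses are not known exactly. Their poses are not given: they have to be found in the camera images.
- station: Fixed rinse station: grey tray 170 x 280 x 12 mm (x -100..70, y -140..140) with amber flask at (0, 75) mm and pump at (5, -80) mm. Origin at bench height, z up; x points away from the knob side, y from pump to flask. Pump: white block 70 x 75 mm, top 95 mm above the bench (dark screw on it to 109 mm), front face at x = -30 mm; the red knob sticks out of it towards -x.
- flask_rim (a point): Centre of the flask's open mouth at rim level, 147 mm above the bench; axes as the station's, z up. Amber conical flask, fixed to the tray: base 100 mm wide, neck 42 mm outside, 34 mm inside, straight for 40 mm, wall 4 mm.
- blue_stopper: Loose blue stopper, upright in a hole of the white stand. Origin: centre of the plug's underside, z up. Tapered plug 28 mm long, 22 mm wide at the bottom, 30 mm at the top; flange 48 mm wide from 28 to 33 mm above the origin; cylindrical grip 28 mm wide from 33 to 63 mm. Fully seated, the flange lies on the rim and the origin is 28 mm below it.
- orange_stopper: Loose orange stopper of the same shape in the stand's other hole; leave it.
- stand: White stopper stand, fixed, 62 x 160 x 40 mm tall, origin at the centre of its underside; two holes 34 mm deep on its y axis at y = -40 and +40 mm. The stoppers' flanges rest on its top.
- prime_knob (a joint): Slide of the pump's red knob: 0 m is fully home, 0.036 m is fully out (towards the station's -x). It moves stiffly (about 4 N), has stops at both ends and stays where it is left; it starts home or up to 12 mm out.
- knob_grip (a point): Centre of the red knob, moves with it: a cylinder 26 mm wide, 28 mm long, lying along the station's x axis; centre 62 mm above the bench, 34 mm in front of the pump's face when home. Its stem is 12 mm wide.
- tube_rack: Loose black rack of purple-capped tubes, 50 x 130 x 82 mm, origin under its centre; leave it.
- wash_bottle: Loose white bottle with red cap, 60 mm wide, 140 mm tall, origin under its centre; leave it.
- reagent_jar: Loose amber jar with white lid, 64 mm wide, 85 mm tall, origin under its centre; leave it.
- beaker: Loose white beaker, 70 mm wide, 85 mm tall, origin under its centre; leave it.
- tip_box: Loose blue and white tip box, 122 x 87 x 72 mm, origin under its centre; leave it.
- spatula: Loose spatula lying flat near the robot; leave it.
Not all that is in view belongs to the job. Leave any green or turquoise look-alike of the blue_stopper alone.

How it is judged:
By the outcome, as a careful person would: the job done as asked, in the order asked, and still so for the second after the job is handed in, with the robot touching nothing.
It also fails if it takes over 53 s, if anything falls off the work surface, if the arm or the gripper's body presses on something with over 40 N, if the wrist force passes 120 N, or if a joint passes its speed limit or range.

## Working session

There is one attempt and no reset: what is moved stays moved. The work goes in short steps, each a Python script; the robot and the scene stay as the last script left them, time stands still between calls to the robot, and variables do not carry over. Pictures are saved under pics/ and viewed, at most 10 in all, crops included, and the job is handed in when it is done.

```bash
mkdir -p pics; python3 - <<'E'
from bench import arm, fingers, eyes, status
import cv2, numpy as np
np.set_printoptions(precision=4,suppress=True)
for n in("scene","top"):
    cv2.imwrite(f"pics/{n}0.png",eyes.grab_frame(n)[:,:,::-1])
    m=eyes.camera_model(n);print(n,m["fx"],m["fy"],m["cx"],m["cy"]);print(np.array(m["pose"]))
print(arm.grasp_offset,status.read_clock(),status.read_ee_rot(),status.read_opening())
E
```

```text
scene 421.8182883516707 421.8182883516707 286.4809547525815 214.42215201020437
[[-0.4359  0.591  -0.6788  1.4551]
 [ 0.9     0.2906 -0.3249  0.4512]
 [ 0.0052 -0.7525 -0.6585  0.9799]
 [ 0.      0.      0.      1.    ]]
top 394.7027173277161 394.7027173277161 278.0342387835066 210.3670743105203
[[-0.0088 -0.9977  0.0666  0.4449]
 [-1.      0.0086 -0.0029  0.0018]
 [ 0.0023 -0.0666 -0.9978  1.1343]
 [ 0.      0.      0.      1.    ]]
0.0187 0.1 [ 0.1375  0.9905 -0.0007 -0.0001] 0.08556354849213904
```

View pics/top0.png

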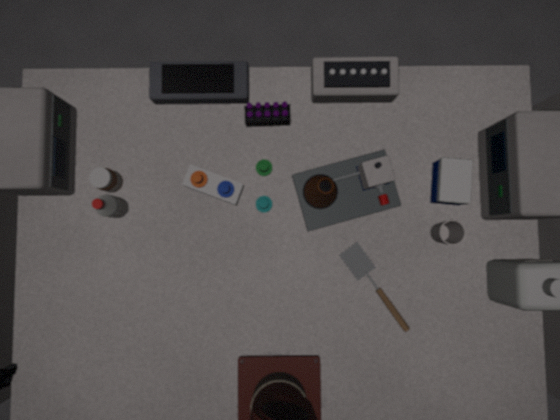

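View pics/scene0.png

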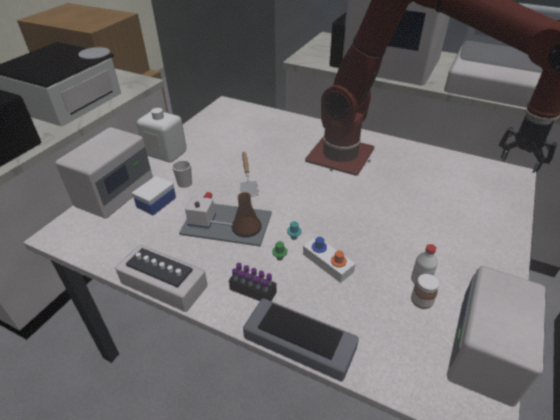

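The top picture shows the blue stopper at (226,188) in the white stand and the orange one at (199,179). The look-alikes are green (264,167) and turquoise (264,204), both standing loose on the bench. The one in the stand, in true blue, fits the description. I'll confirm that in a crop.

```bash
python3 - <<'E'
import cv2
a=cv2.imread("pics/top0.png")
for n,(x,y,w,h) in dict(c1=(175,140,130,90),c2=(285,140,130,97)).items():
    c=cv2.convertScaleAbs(cv2.resize(a[y:y+h,x:x+w],None,fx=6,fy=6,interpolation=cv2.INTER_CUBIC),alpha=1.5)
    for i in range(0,w,10):cv2.putText(c,str(x+i),(i*6,10),0,.35,(255,255,255));cv2.line(c,(i*6,12),(i*6,18),(255,255,255))
    for i in range(0,h,10):cv2.putText(c,str(y+i),(0,i*6+4),0,.35,(255,255,255))
    cv2.imwrite(f"pics/{n}.png",c)
E
```

```text
(no output)
```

View pics/c1.png

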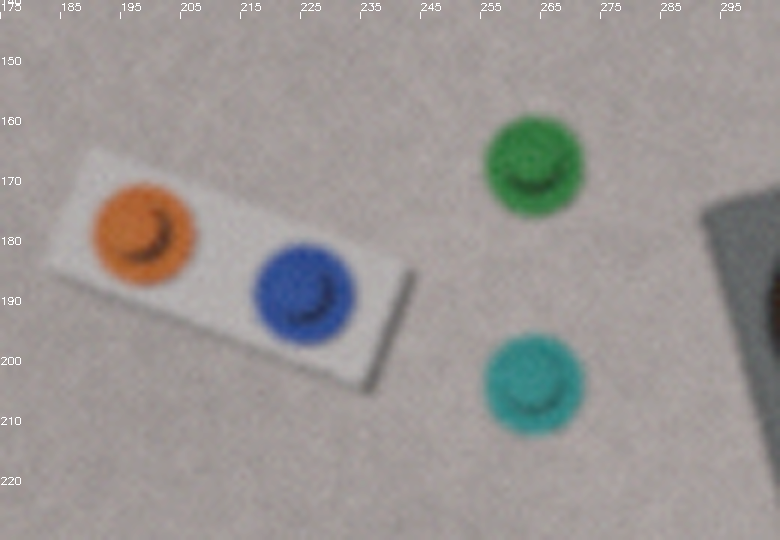

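View pics/c2.png

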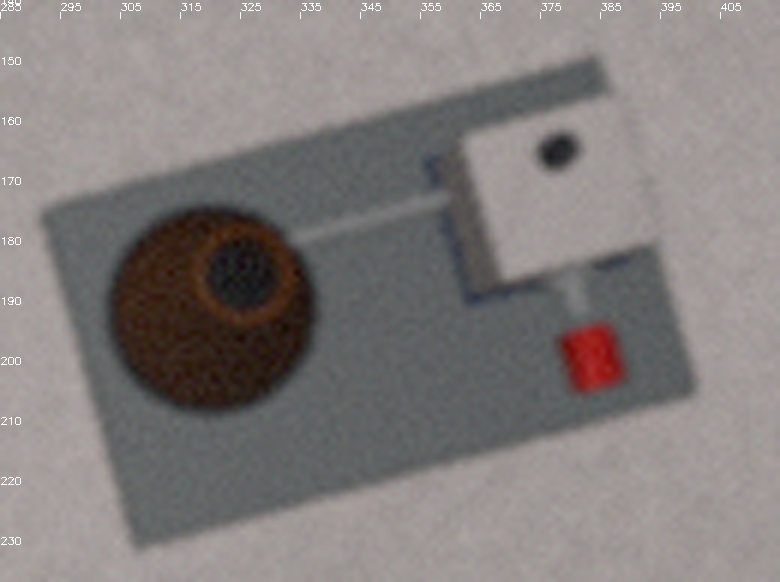

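Blue sits in the stand at about (225.4,188.6), beside orange at (198.6,178.6); the green and turquoise ones stand outside it. In the second crop the rim centre is (325.3,185.1) and the knob centre (383.3,199.3).

```bash
cat > h.py <<'E'
from bench import arm, fingers, eyes, status
import cv2, numpy as np
from scipy.spatial.transform import Rotation as R
np.set_printoptions(precision=4,suppress=True)
def px2w(m,u,v,z):
    T=np.array(m["pose"]);d=T[:3,:3]@[(u-m["cx"])/m["fx"],(v-m["cy"])/m["fy"],1]
    return T[:3,3]+d*(z-T[2,3])/d[2]
def w2px(m,p):
    T=np.array(m["pose"]);c=T[:3,:3].T@(np.asarray(p)-T[:3,3])
    return np.array([c[0]/c[2]*m["fx"]+m["cx"],c[1]/c[2]*m["fy"]+m["cy"]])
def down(a): # tool z down, closing axis y along world angle a
    y=np.array([np.cos(a),np.sin(a),0]);z=np.array([0,0,-1.]);x=np.cross(y,z)
    return R.from_matrix(np.c_[x,y,z]).as_quat()
E
python3 - <<'E'
from h import *
m=eyes.camera_model("top")
f=lambda o,p:((o[0]+(p[0]+.5)/6-.5),(o[1]+(p[1]+.5)/6-.5))
A=(175,140);B=(285,140)
b=px2w(m,*f(A,(305,294)),.045);o=px2w(m,*f(A,(144,234)),.045)
print("blue",b,"orange",o,np.linalg.norm(b-o))
C=np.array([px2w(m,*f(B,p),.012)[:2] for p in[(43,216),(597,57),(693,388),(137,549)]])
L=np.array([[.07,.14],[.07,-.14],[-.1,-.14],[-.1,.14]])
H=(L-L.mean(0)).T@(C-C.mean(0));U,_,V=np.linalg.svd(H);Rm=V.T@U.T
t=C.mean(0)-Rm@L.mean(0);print("yaw",np.arctan2(Rm[1,0],Rm[0,0]),"t",t,"res",C-(L@Rm.T+t))
print("rim from tray",Rm@[0,.075]+t,"rim direct",px2w(m,*f(B,(244,273)),.147))
for z in(.062,.07,.075):
    print("knob st",Rm.T@(px2w(m,*f(B,(592,358)),z)[:2]-t))
print(arm.inverse_kinematics([*b[:2],.05],down(1.2)),status.read_joints())
w=eyes.camera_model("wrist");T=np.array(w["pose"]);Rt=R.from_quat(status.read_ee_rot()).as_matrix()
print(w["fx"],w["cx"],w["cy"],"cam in tool",Rt.T@(T[:3,3]-status.read_tcp_pos()),Rt.T@T[:3,:3])
E
```

```text
blue [0.5795 0.1442 0.045 ] orange [0.6081 0.2187 0.045 ] 0.07986173186838644
yaw 0.2687362763370724 t [ 0.5915 -0.1922] res [[-0.0024 -0.003 ]
 [-0.002  -0.    ]
 [ 0.0021  0.0037]
 [ 0.0022 -0.0006]]
rim from tray [ 0.5716 -0.1199] rim direct [ 0.5736 -0.1205  0.147 ]
knob st [-0.071  -0.0806]
knob st [-0.0712 -0.0783]
knob st [-0.0712 -0.0769]
[-0.7261  0.4191  0.5025  1.811  -0.2396  0.9719  1.076 ] [-1.3942  0.3339  0.0398  1.4662 -0.0134  1.3433 -0.0585]
307.74374113046235 279.4263065558359 210.01004852804925 cam in tool [ 0.0793  0.0013 -0.1432] [[-0.0009 -0.9507 -0.31  ]
 [ 1.     -0.0008 -0.0006]
 [ 0.0003 -0.31    0.9507]]
```

```bash
python3 - <<'E'
from h import *
for a in(-.367,np.pi-.367):
    print(a,arm.inverse_kinematics([.5795,.1442,.2],down(a)),arm.inverse_kinematics([.5736,-.1205,.22],down(a)))
for a in(1.839,-1.302): print(a,arm.inverse_kinematics([.5,-.288,.15],down(a)))
a=-.367
arm.move_to([.5795,.1442,.19],down(a))
m=eyes.camera_model("wrist");im=eyes.grab_frame("wrist")
np.save("wm.npy",m["pose"])
im=im[:,:,::-1].copy();
p=w2px(m,[.5795,.1442,.045]);print("pred flange",p,"top",w2px(m,[.5795,.1442,.075]),status.read_clock(),status.read_joints())
cv2.imwrite("pics/w1.png",im)
E
```

```text
-0.367 [-0.87    0.2799  0.6687  1.6693 -0.1811  1.2554 -0.5308] [-0.7522  0.3507  1.1105  1.6814 -0.324   1.3126  0.0514]
2.774592653589793 [-0.6541  0.2519  0.4008  1.6592 -0.1026  1.2514  2.5422] [ 0.9928  0.404  -1.0945  1.6007  0.3652  1.3616  2.6287]
1.839 [ 0.7389  0.266  -0.3431  1.7349  0.0967  1.1573  2.207 ]
-1.302 [-0.3783  0.3735  1.0199  1.7877 -0.3439  1.1735 -0.5551]
pred flange [280.286  198.5832] top [280.3587 207.9566] 2.3917 [-0.8674  0.2879  0.6636  1.6815 -0.1866  1.2365 -0.5266]
```

View pics/w1.png

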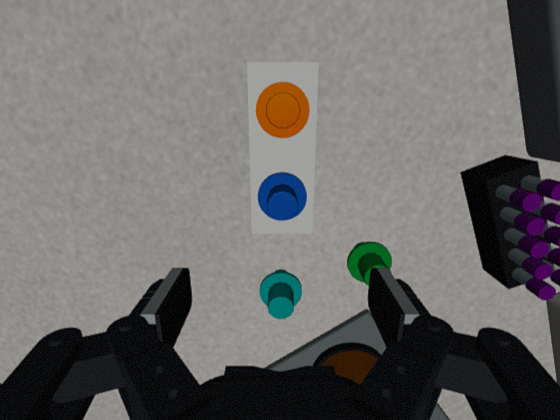

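The wrist view shows the blue flange centred at (282.5,196), against a prediction of (280.3,198.6), so about 2 mm off. I'll average the two and grasp.

```bash
python3 - <<'E'
from h import *
m=eyes.camera_model("wrist")
b=px2w(m,282.5,196,.045);print(b)
g=(b[:2]+[.5795,.1442])/2;print("g",g)
fingers.grip(.06)
print(status.read_opening())
arm.line_to([*g,.047],.15)
print(status.read_contact_force())
fingers.grip(0,40)
print(status.read_opening(),status.read_grip_force(),status.read_contact_force(),status.read_tcp_pos())
arm.line_to([*g,.22],.2)
print(status.read_opening(),status.read_contact_force(),status.read_clock())
p=[.5736,-.1205,.225]
arm.move_to([p[0],p[1],p[2]],down(-.367))
m=eyes.camera_model("wrist");im=eyes.grab_frame("wrist")
print("rim",w2px(m,[.5736,-.1205,.147]),status.read_clock(),status.read_tcp_pos())
cv2.imwrite("pics/w2.png",im[:,:,::-1])
E
```

```text
[0.5825 0.1457 0.045 ]
g [0.581  0.1449]
0.06002041027871902
[ 1.4234 -0.6612  0.3831]
0.026938504555856245 39.17084991931915 [-1.9312  0.351   6.1692] [0.5815 0.1451 0.0479]
0.026701006559508793 [-0.0774  0.5297 -0.5816] 5.275
rim [279.888  223.5918] 6.3583 [ 0.5741 -0.1181  0.2245]
```

View pics/w2.png

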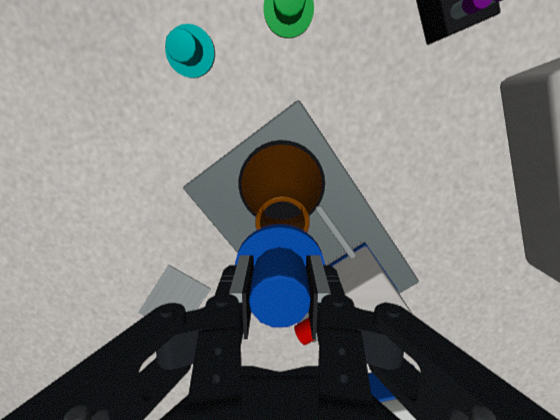

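The stopper is held straight, with its flange at (280,258). The rim is centred at about (283,223), against a prediction of (280,224). The held stopper shows the same +2 mm column bias, so the top-camera rim position holds. I'll insert it under force watch.

```bash
python3 - <<'E'
from h import *
p=np.array([.5736,-.1205])
arm.line_to([*p,.19],.15)
for z in(.178,.17,.164,.160,.158,.1565,.155,.1535,.152):
    arm.line_to([*p,z],.06)
    F=status.read_contact_force();print(z,status.read_tcp_pos(),F)
    if abs(F[2])>12 or np.hypot(*F[:2])>10: break
print(status.read_clock(),status.read_opening())
cv2.imwrite("pics/s2.png",cv2.resize(eyes.grab_frame("scene")[150:270,150:330],None,fx=4,fy=4,interpolation=2)[:,:,::-1])
E
```

```text
0.178 [ 0.5735 -0.1204  0.1779] [0.3814 0.6865 0.1695]
0.17 [ 0.5733 -0.1204  0.1696] [ 0.2058 -0.8376  0.4506]
0.164 [ 0.5733 -0.1205  0.1636] [ 0.4168 -0.1903 -1.2759]
0.16 [ 0.5735 -0.1205  0.1598] [-0.8695 -0.5397  0.5113]
0.158 [ 0.5736 -0.1205  0.1579] [-0.5399  0.6053 -0.2747]
0.1565 [ 0.5736 -0.1205  0.1564] [-0.3164 -0.37   -0.6891]
0.155 [ 0.5736 -0.1205  0.1549] [ 0.4353  0.1112 -1.3367]
0.1535 [ 0.5736 -0.1206  0.1548] [-6.5836  1.4319 13.9959]
8.875 0.026637575016635755
```

View pics/s2.png

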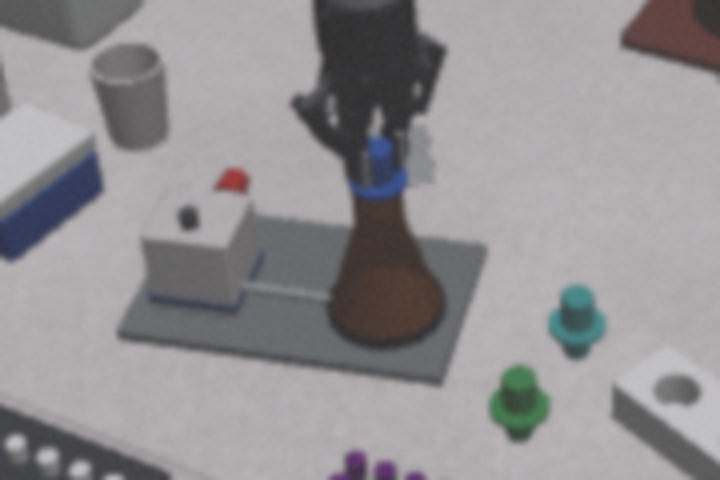

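The flange sits flush on the rim, at the expected height and with contact at 14 N. Next I release and do the knob, which is about 7 mm out and visible at (233,180).

```bash
python3 - <<'E'
from h import *
p=np.array([.5736,-.1206])
arm.line_to([*p,.1548],.05)
fingers.grip(.06); arm.line_to([*p,.24],.2)
t=np.array([.5915,-.1922]);c,s=np.cos(.2687),np.sin(.2687);Rm=np.array([[c,-s],[s,c]])
k=Rm@[-.071,-.0806]+t; q=down(-1.302)
arm.move_to([*k,.2],q)
cv2.imwrite("pics/t3.png",cv2.resize(eyes.grab_frame("top")[140:240,290:410],None,fx=5,fy=5,interpolation=2)[:,:,::-1])
arm.line_to([*k,.047],.15)
print(k,status.read_contact_force(),status.read_tcp_pos())
fingers.grip(0,60)
print(status.read_opening(),status.read_grip_force(),status.read_contact_force(),status.read_clock())
d=-Rm[:,0]
for r in(.01,.02,.026,.03,.033,.036):
    arm.line_to([*(k+d*r),.047],.08)
    F=status.read_contact_force();print(r,(status.read_tcp_pos()[:2]-k)@d,F,F[:2]@d,status.read_opening())
    if F[:2]@d<-15: break
print(status.read_clock())
E
```

```text
[ 0.5444 -0.2888] [-0.1099 -0.3806  0.5717] [ 0.545  -0.2891  0.048 ]
0.02440041285682873 58.7645548582077 [ 1.3279 -2.6117  5.8706] 12.525
0.01 0.010183559117186963 [-0.2144 -3.5087  7.4665] 1.138220108486018 0.024128494902259687
0.02 0.020275136195004012 [-1.1604 -2.604   8.3677] 1.8100407769701294 0.02398509021257733
0.026 0.02579125735303877 [ 0.7461 -3.7006  6.9801] 0.26307028644608077 0.024110260136524935
0.03 0.028419717090356067 [ 5.9399 -3.0521  3.37  ] -4.91648621890356 0.024030402635429465
0.033 0.02853886641245337 [16.8774 -2.8042 -4.7251] -15.527280154731036 0.024144918123619113
13.825
```

```bash
python3 - <<'E'
from h import *
a=cv2.resize(eyes.grab_frame("scene")[150:240,170:290],None,fx=5,fy=5,interpolation=2)[:,:,::-1]
m=eyes.camera_model("wrist");b=eyes.grab_frame("wrist")[:,:,::-1][:, :]
cv2.imwrite("pics/k1.png",np.hstack([a[:420,:300*1],b[:,60:500]]))
E
```

```text
(no output)
```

View pics/k1.png

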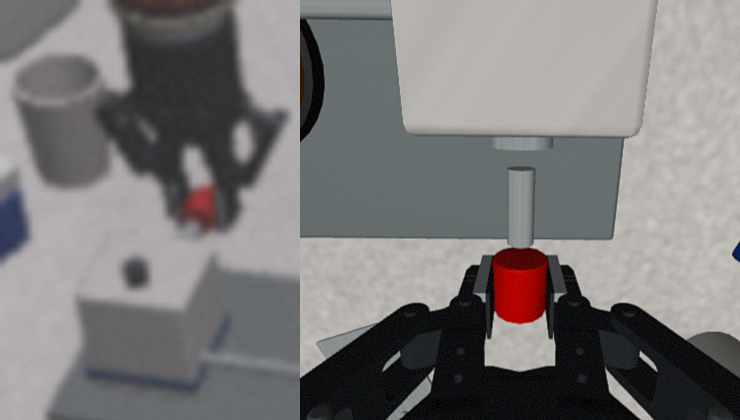

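The wrist view shows the red knob held square at (520,287) with its stem drawn right out. The 28.5 mm travelled plus about 7.5 mm at the start makes 36 mm. Now I push it home.

```bash
python3 - <<'E'
from h import *
t=np.array([.5915,-.1922]);c,s=np.cos(.2687),np.sin(.2687);Rm=np.array([[c,-s],[s,c]])
k=Rm@[-.071,-.0806]+t; d=-Rm[:,0]
for r in(.0285,.015,0,-.005,-.0075,-.010,-.0125,-.015):
    arm.line_to([*(k+d*r),.047],.08)
    F=status.read_contact_force();x=(status.read_tcp_pos()[:2]-k)@d;print(r,x,F,F[:2]@d)
    if F[:2]@d>18: break
arm.line_to([*(k+d*x),.047],.05)
fingers.grip(.06)
arm.line_to([*(k+d*x),.20],.2)
print(status.read_clock(),status.read_contact_force())
m=eyes.camera_model("wrist");b=eyes.grab_frame("wrist")[:,:,::-1]
w=lambda sx,sy,z:w2px(m,[*(Rm@[sx,sy]+t),z])
print("home near/far end top:",w(-.078,-.08,.075),w(-.05,-.08,.075),"centre",w(-.064,-.08,.075),"face top",w(-.03,-.08,.095))
cv2.imwrite("pics/k2.png",b)
E
```

```text
0.0285 0.02697586852684935 [ 4.1883 -2.9397  4.7582] -3.257574581156838
0.015 0.013818831686750474 [ 3.4908 -2.833   6.5824] -2.6134937851113307
0 -0.0011239909365879334 [ 2.5114 -3.7088  4.8857] -1.4366890560390868
-0.005 -0.005262798609110674 [ 1.9458 -4.0586  6.4662] -0.7984722562687974
-0.0075 -0.007175920840843031 [-0.1285 -3.0526  8.3018] 0.9342829990347971
-0.01 -0.007666307248764316 [-8.1914 -2.0508 13.7368] 8.44195517640752
-0.0125 -0.007725617085397979 [-16.6399  -1.801   20.7444] 16.52095304440323
-0.015 -0.007790172760956703 [-26.5751  -0.8344  27.2949] 25.842980959879934
17.725 [-0.5178 -0.5402 -0.7412]
home near/far end top: [280.7032 217.9368] [280.7231 188.3627] centre [280.713  203.3811] face top [280.8155 170.4047]
```

View pics/k2.png

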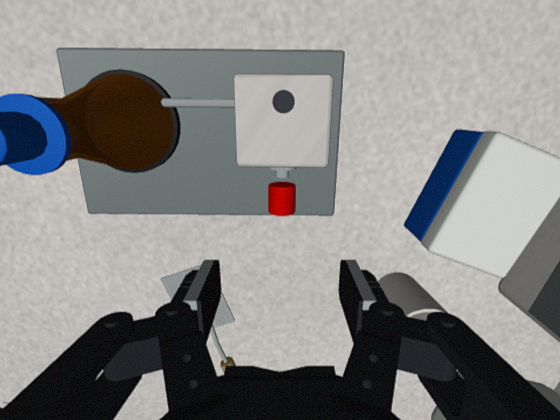

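The knob is in again at (282,199), and the two stops lie 36.3 mm apart. The stopper still sits on the flask at (20,135). I'll nudge the knob's end with shut fingers to make sure it's home, then check the final state.

```bash
python3 - <<'E'
from h import *
t=np.array([.5915,-.1922]);c,s=np.cos(.2687),np.sin(.2687);Rm=np.array([[c,-s],[s,c]])
W=lambda x:Rm@[x,-.0806]+t
d=-Rm[:,0]
arm.line_to([*W(-.115),.2],.2); fingers.grip(0,40)
arm.line_to([*W(-.115),.053],.2)
for x in(-.1,-.095,-.0925,-.09,-.088,-.086,-.084,-.082,-.08,-.078):
    arm.line_to([*W(x),.053],.06)
    F=status.read_contact_force()[:2]@d;print(x,(Rm.T@(status.read_tcp_pos()[:2]-t))[0],F)
    if F>12: break
arm.line_to([*W(-.115),.053],.15); arm.line_to([*W(-.13),.25],.25)
print(status.read_clock(),status.read_contact_force())
a=eyes.grab_frame("top")[140:240,175:415]; s2=eyes.grab_frame("scene")[170:290,160:360]
z=lambda i:cv2.resize(i,(600,int(600*i.shape[0]/i.shape[1])),interpolation=2)
cv2.imwrite("pics/end.png",np.vstack([z(a),z(s2)[:340]])[:,:,::-1])
E
```

```text
-0.1 -0.09928831890015793 0.3884184150414415
-0.095 -0.09472835029196094 0.010299255826690022
-0.0925 -0.0924273868210688 -0.20899252463926063
-0.09 -0.08983734340915175 -0.6914387280816666
-0.088 -0.088071388478162 0.022322872867540977
-0.086 -0.08727130890788348 4.996420215043017
-0.084 -0.08721495376299891 11.187202115887414
-0.082 -0.08719537511081293 19.356308050838813
23.125 [-0.2887  0.4622 -1.3438]
```

View pics/end.png

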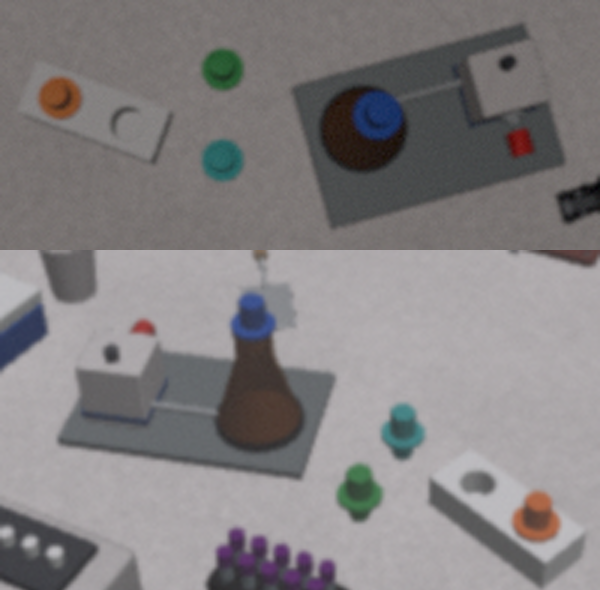

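The stopper is flat on the rim at (378,115) in the top half of the picture. The knob at (520,142) met a hard stop, so it is home. Nothing else has moved.

```bash
python3 -c "
from bench import arm
print(arm.close_job())"
```

```text
the job is handed in; nothing more can be done
None
```

The blue stopper is seated fully in the amber flask with its flange on the rim, the pump knob was pulled all the way out and pushed fully home, and the job was handed in after about 23 s on the robot's clock.

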